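# Load the drilling jig and set its hold-down with running clearance

## Task

Slide the three dark wooden blanks along the bench, upright, into single file between the jig's guide rails until the row is home against the end stop under the red plate. Then turn the brass thumbscrew clockwise until the plate seats hard on the first blank, back it off a quarter turn so the blanks are free to slide again, and finish with the thumbscrew still held, motionless, in the gripper so that its lock nut can be tightened. Don't lift or tip the blanks, and leave everything else on the bench alone.

Things in the scene. Friction and masses are not known exactly. Their poses are not given: they have to be found in the camera images.
- blank1_centre (a point): centre (24 mm above the bench when standing) of a dark-wood round blank, a plain cylinder 42 mm in diameter and 48 mm tall, about 60 g, standing on the bench in front of the mouth of the jig's channel; the three blanks are alike, friction on the bench about 0.6
- blank2_centre (a point): centre (24 mm above the bench when standing) of a dark-wood round blank, a plain cylinder 42 mm in diameter and 48 mm tall, about 60 g, standing on the bench in front of the mouth of the jig's channel; the three blanks are alike, friction on the bench about 0.6
- blank3_centre (a point): centre (24 mm above the bench when standing) of a dark-wood round blank, a plain cylinder 42 mm in diameter and 48 mm tall, about 60 g, standing on the bench in front of the mouth of the jig's channel; the three blanks are alike, friction on the bench about 0.6
- jig: aluminium drilling jig screwed to the bench, fixed. Origin on the bench, on the channel's centre line, at the face of the end stop; z up. The channel runs along its y axis: blanks travel to +y, the stop (36 mm tall) faces -y. Guide rails 12 mm tall, 22 mm wide, leave a channel 45 mm wide from y = -0.140 to 0. With the row home the blanks' centres lie at y = -0.021, -0.063 and -0.105
- channel_mouth (a point): on the bench at the open end of the channel, on its centre line (jig y = -0.185), axes as the jig's. From jig y = -0.140 to here the rails flare out at 30 degrees, so that the mouth is 97 mm wide between the rails, 135 mm over their outsides
- bridge_top (a point): middle of the top of the steel bridge that carries the thumbscrew, on the screw's vertical axis (jig x = 0, y = 0.042, z = 0.092), axes as the jig's. The bridge is 104 mm long along x and 36 mm along y; two screw heads on it stand 3 mm higher; fingers must stay above it when gripping the thumbscrew
- bush_plate: red hold-down plate, 10 mm thick, with a steel drill bush over the first blank's place; the thumbscrew lowers and lifts it, 4 mm a turn, and at home it is hard on the top of a 48 mm tall blank. Origin above the jig's origin, at the plate's underside, axes as the jig's. It reaches from y = -0.038 to 0.070: 40 mm wide over the blank, 100 mm wide behind the stop
- thumbscrew (a joint): angle of the brass thumbscrew, rad: 0 = screwed home, plate hard down on the first blank; grows as it is unscrewed (anticlockwise seen from above); 1.571 = a quarter turn back from home. It starts 2.4 to 3.8 rad from home (plate about 2 mm above the blanks' tops). Turning it takes about 0.1 N m and it stays where it is left; at home it stops hard
- wing: brass flat upright wing of the thumbscrew, with its hub; origin in the middle of the wing, on the screw's vertical axis, 128 to 131 mm above the bench: grip here. The wing is 42 mm long (its x), 10 mm thick (its y), from 20 mm below to 13 mm above this point; the frame turns with it, z up. The hub below the wing is 18 mm in diameter, its top 20 mm under the origin; under it a 25 mm hexagonal lock nut turns along
- spray_can: standing spray can with blue label, 66 mm diameter, 190 mm tall; origin at its underside. Leave alone
- glue_bottle: standing yellow glue bottle with green label, 58 mm diameter, 170 mm tall; origin at its underside. Leave alone
- tape_measure: yellow tape measure, 68 x 36 x 62 mm tall; origin at its underside. Leave alone
- screw_jar: amber glass jar with steel lid, 64 mm diameter, 75 mm tall; origin at its underside. Leave alone
- finished_foot: finished white-painted tapered furniture foot, standing, 50 mm diameter at the top, 70 mm tall; origin at its underside. Leave alone
- spare_bush: spare steel drill bush, a tube 26 mm in diameter, 22 mm tall, standing; origin at its underside. Leave alone
- screwdriver: screwdriver with red handle lying flat, 200 mm long along its x; origin under its middle. Leave alone
- wrench: wrench lying flat, 180 mm long along its x; origin under its middle. Leave alone
Things that resemble listed ones, but are neither listed nor needed, are in the scene too. What is shaped like the part that bears blank2_centre but blue is not meant. What is shaped like the part that bears blank1_centre but purple is not meant.

How it is judged:
By the outcome, as a careful person would: the job done as asked, in the order asked, and still so for the second after the job is handed in, while the arm keeps its last pose, push and grip.
It also fails if it takes over 67 s, if anything falls off the work surface, if the arm or the gripper's body presses on something with over 40 N, if the wrist force passes 120 N, or if a joint passes its speed limit or range.

## Robot

A 6-joint arm with a two-finger parallel gripper is mounted at the origin on the work surface. World frame = base frame: x ahead of the robot, y to its left, z up, the work surface at z = 0. Lengths are in mm, angles in rad, forces in N, time in s.
With the tool pointing down it reaches from about 275 to 750 mm from the base axis. Payload 10.2 kg.
Tool frame: the origin (TCP) lies between the finger pads; the fingertips stand 17 mm ahead of it and the grasp point (between the pads) lies 2 mm behind it (tips_ahead is the distance from the TCP to the fingertips, in mm); z points along the fingers, y is the line along which they close (so a half turn about z gives the same grasp; the last joint's range is limited). The gripper opens to 85 mm and grips with 20 to 120 N. Pads are 22 mm wide; open, the fingers measure 114 mm over their backs; the gripper's body (76 mm by 85 mm) begins 54 mm behind the grasp point. The pads swing forward as they close: fully open they stand 13 mm farther back than shut.
Start: joints at [-0.223, 0.313, 1.498, -0, 1.331, -0.223], TCP at [525.006, -0.014, 248.294] pointing down, gripper open.
Joint ranges: [-2.94, 2.94], [-0.97, 2.17], [0.19, 2.56], [-1.23, 4.37], [0.02, 3.11], [-2.88, 2.88]. Speed limits (rad/s): [2.39, 2.39, 3.01, 3.14, 3.14, 3.14].

## Interface

Orientations are given as a unit quaternion [w, x, y, z].
In Python, from rig import sense, capture, finish_job, boxes_of, tips_ahead gives the robot as it stands.
- The arm moves only by the tool drive_tool, never from a script. Its argument "commands" is text: rows parted by semicolons, each of 7 numbers parted by spaces: the shift along the world's x, y, z in units of 0.1 m (1.0 is 0.1 m), then the turn, a rotation vector about the world's x, y, z in units of pi/4 rad (1.0 is pi/4 rad), then the opening in per cent of the stroke, from 0 (shut) to 100 (fully open). A call has 1 to 20 rows; each row shifts and turns the commanded pose from where the row before left it; what a row does not reach is not made up. A row lasts 1/12 s, in which the tool goes at most 41.7 mm and 7.16 degrees, less where a joint would pass 70% of its speed; a pose out of reach is approached as far as the arm can. A call with a number of a shift or a turn outside -1 to 1 is refused whole. A call with a gripper value outside its range is refused whole. The fingers move at their own pace and stop on an object; "force" is the grip in N (left out, the last holds). Time passes only in rows, so rows that do not move let the fingers close. It gives the time, the measured TCP pose, the force, the opening and the grip force at its end, in the units of the state.
- sense(): the state, without advancing time (a new reading comes with each control period).
- capture(name): name is "scene" or "side" or "wrist"; returns a dict with "pixels" (480x640x3 uint8, blue, green, red), "fov_y" (degrees; the focal length in pixels is half the picture's height over the tangent of half this angle, whatever the lens; pixels are square), "cx", "cy" (the principal point, pixels), "position" and "attitude" of the camera in the world; the wrist camera has in their place "tool_from_camera" (4x4, takes a point from camera to tool coordinates, whose origin is the TCP and whose axes are the flange's). Camera axes: x right, y down, z forward; pixel columns grow to the right and rows downward; lengths in mm; the calibration is good to about 2 mm. A picture is of the moment at which its call begins: read the wrist's pose just before it. There is no depth.
- finish_job(): hands the job in; it is judged then, once.
Trained networks look in a picture, given as the dict that the camera call returned (one of the last four; its "shot" number tells which), for a name from the list of things; names that differ only in an ending like _2 or _b are one class to them, and where a whole thing is asked for, a point or a joint stands for the part that bears it (a point fixed in the world has none). Each returns a list of dicts, best first, with "confidence" (0 to 1); they miss things now and then, are a little off and sometimes report something else, mostly with a low value. They report only what shows in the picture. A call takes as long as a camera call. They do not tell look-alikes from the thing itself.
- boxes_of(picture, name): "position" ([column, row] in pixels, amid what is visible of it).
The state is a dict: "time_s": time; "joints": joint angles; "dq": joint speeds; "tau": joint torques, N m; "eef_pos": TCP position; "ee_rot": TCP orientation; "force": force on the tool from outside, world axes, zero at the start; "wrist_torque": the same for the moment, N m; "grip_width": opening from 0.0 (shut) to 1.0 (fully open); "grip_force": force on a finger pad.
Only numpy, scipy, OpenCV 4.12 (cv2) and the standard library are available. Lean on these libraries where they do the work, as an engineer would, in place of code of your own. Each camera call takes 0.05 s, during which the arm holds its last target. There are 200 camera calls.

## Working session

There is one attempt and no reset: what is moved stays moved. The work goes in short steps, Python scripts to look and compute and a tool call to move; the robot and the scene stay as the last step left them, time stands still between calls to the robot, and variables do not carry over. Pictures are saved under pics/ and viewed, at most 10 in all, crops included, and the job is handed in when it is done.

Besides the shell and the picture viewer there is one more tool, called as name(argument=value, ...) on one line, values as JSON. drive_tool: Moves the arm, as the interface text tells. Shifts and turns lie within -1 to 1; 1 stands for 0.1 m of shift or pi/4 rad of turn. Its arguments: {"type":"object","properties":{"commands":{"type":"string"},"force":{"type":"number"}},"required":["commands"]}

```bash
mkdir -p pics; cat > h.py <<'E'
import numpy as np, cv2
from scipy.spatial.transform import Rotation as R
from rig import sense, capture, finish_job, boxes_of, tips_ahead
def quat(q): return R.from_quat([q[1],q[2],q[3],q[0]])
def cam(p, s=None):
    f=240/np.tan(np.radians(p['fov_y'])/2)
    if 'tool_from_camera' in p:
        T=np.array(p['tool_from_camera']); W=np.eye(4); W[:3,:3]=quat(s['ee_rot']).as_matrix(); W[:3,3]=s['eef_pos']
        M=W@T; return f,M[:3,:3],M[:3,3]
    a=np.array(p['attitude']); A=quat(a).as_matrix() if a.size==4 else a.reshape(3,3)
    return f,A,np.array(p['position'])
def toplane(p,uv,z,s=None):
    f,A,t=cam(p,s); d=A@np.array([(uv[0]-p['cx'])/f,(uv[1]-p['cy'])/f,1]); return t+d*(z-t[2])/d[2]
def proj(p,X,s=None):
    f,A,t=cam(p,s); c=A.T@(np.array(X,float)-t); return np.array([p['cx']+f*c[0]/c[2],p['cy']+f*c[1]/c[2]])
E
python3 - <<'E'
from h import *
s=sense(); print(s)
for n in ["scene","side","wrist"]:
    p=capture(n); cv2.imwrite(f'pics/{n}0.png',p['pixels'])
    print(n,{k:v for k,v in p.items() if k!='pixels'})
    for o,z in [("blank1_centre",24),("jig",0),("wing",129),("bush_plate",50),("spray_can",95),("glue_bottle",85),("tape_measure",31),("screw_jar",37),("finished_foot",35),("spare_bush",11),("screwdriver",10),("wrench",4)]:
        for b in boxes_of(p,o):
            if b['confidence']>.3: print(o,np.round(b['position']),round(b['confidence'],2),toplane(p,b['position'],z,s).round())
E
```

```text
{'time_s': 0.0, 'joints': array([-2.23402440e-01,  3.13457446e-01,  1.49847027e+00, -2.33010507e-05,
        1.33096636e+00, -2.23397803e-01]), 'dq': array([-3.20329779e-04,  8.95357954e-05,  9.53417878e-04,  6.21137610e-04,
       -1.86084538e-04,  1.86016487e-03]), 'tau': array([-5.78409599e-04, -4.12261176e+01, -2.59742296e+01, -3.58453699e-04,
        4.11797926e-03, -1.23038126e-05]), 'eef_pos': array([5.24759436e+02, 3.56771599e-02, 2.47718752e+02]), 'ee_rot': array([-5.44594160e-04,  7.07106308e-01,  7.07106954e-01, -3.56322766e-04]), 'force': array([ 0.98309737, -0.08525684,  1.01030531]), 'wrist_torque': array([-0.05905452, -0.01185436,  0.02536073]), 'grip_force': 0.0, 'grip_width': 1.0031777064703344}
scene {'fov_y': 54.76884446402299, 'cx': 309.2092998296017, 'cy': 235.08875900145523, 'position': array([1183.35005737, -854.00933695,  763.2688675 ]), 'attitude': array([-0.45424995,  0.83878033,  0.25804321, -0.1533566 ]), 'shot': 1}
blank1_centre [283. 270.] 0.87 [550. -96.  24.]
blank1_centre [251. 256.] 0.57 [436. -96.  24.]
jig [330. 232.] 0.55 [531. 162.   0.]
wing [33
[... 1501 characters left out ...]
5e-01,
         6.77084467e+01],
       [ 9.99999280e-01, -1.09225792e-03,  4.96584308e-04,
         3.52975102e-01],
       [-7.70964821e-04, -2.67811966e-01,  9.63470890e-01,
        -1.26130399e+02],
       [ 0.00000000e+00,  0.00000000e+00,  0.00000000e+00,
         1.00000000e+00]]), 'shot': 3}
blank1_centre [235. 288.] 0.88 [431. -84.  24.]
blank1_centre [334. 294.] 0.65 [544. -93.  24.]
jig [345.  75.] 0.62 [553. 140.   0.]
wing [353.   4.] 0.88 [548. 157. 129.]
bush_plate [347.  63.] 0.57 [551. 140.  50.]
tape_measure [347.  65.] 0.35 [553. 143.  31.]
screw_jar [573. 214.] 0.86 [787.   3.  37.]
spare_bush [452.  91.] 0.85 [660. 123.  11.]
screwdriver [627.   2.] 0.67 [818. 201.  10.]
```

View pics/wrist0.png

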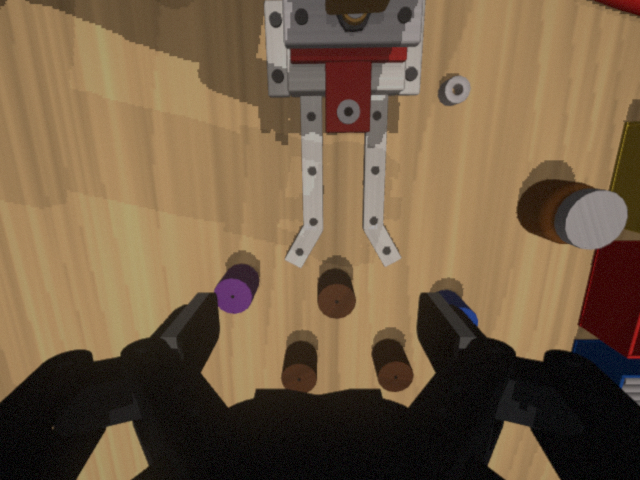

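View pics/scene0.png

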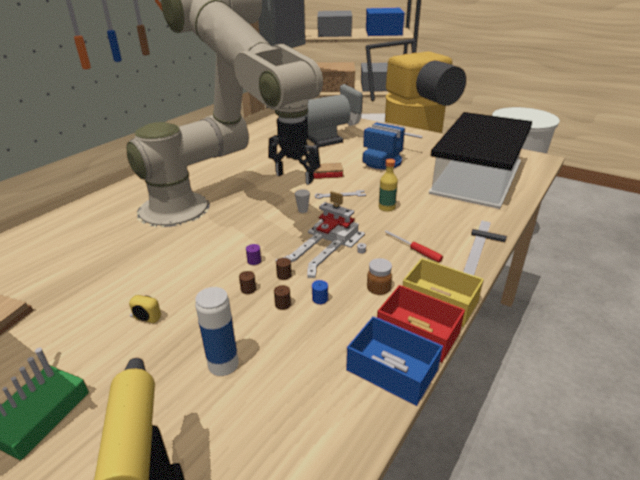

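The wrist picture shows the jig at the top with its mouth ends near (297,255) and (388,255). The dark blanks' tops are at (337,301), (300,380) and (396,376). Purple (234,296) and blue (465,315) are decoys.

```bash
python3 - <<'E'
from h import *
s=sense(); p=capture("wrist")
print("tips",tips_ahead)
for uv,z in [((337,301),48),((300,380),48),((396,376),48),((234,296),48),((312,170),12),((374,170),12),((311,116),12),((378,116),12),((313,222),12),((374,220),12),((299,252),12),((386,250),12),((348,111),60),((277,76),38),((412,74),38),((286,258),12),((301,266),12),((400,258),12),((385,265),12)]:
    print(uv,toplane(p,uv,z,s).round(1))
im=p['pixels'].astype(int); hsv=cv2.cvtColor(p['pixels'],cv2.COLOR_BGR2HSV)
q=capture("side")
cv2.imwrite('pics/side_crop.png',cv2.resize(q['pixels'][180:380,220:460],None,fx=3,fy=3,interpolation=cv2.INTER_CUBIC))
E
```

```text
tips 17.0
(337, 301) [546.1 -90.2  48. ]
(300, 380) [ 504.9 -189.6   48. ]
(396, 376) [ 615.3 -184.4   48. ]
(234, 296) [436.  -84.2  48. ]
(312, 170) [519.5  45.4  12. ]
(374, 170) [585.7  45.3  12. ]
(311, 116) [518.8  99.6  12. ]
(378, 116) [587.4  99.5  12. ]
(313, 222) [520.3 -11.4  12. ]
(374, 220) [588.1  -9.2  12. ]
(299, 252) [504.1 -46.4  12. ]
(386, 250) [603.3 -44.1  12. ]
(348, 111) [552.4  99.5  60. ]
(277, 76) [488.1 132.   38. ]
(412, 74) [612.6 133.6  38. ]
(286, 258) [489.1 -53.6  12. ]
(301, 266) [506.2 -63.3  12. ]
(400, 258) [619.9 -53.7  12. ]
(385, 265) [603.2 -62.2  12. ]
```

View pics/side_crop.png

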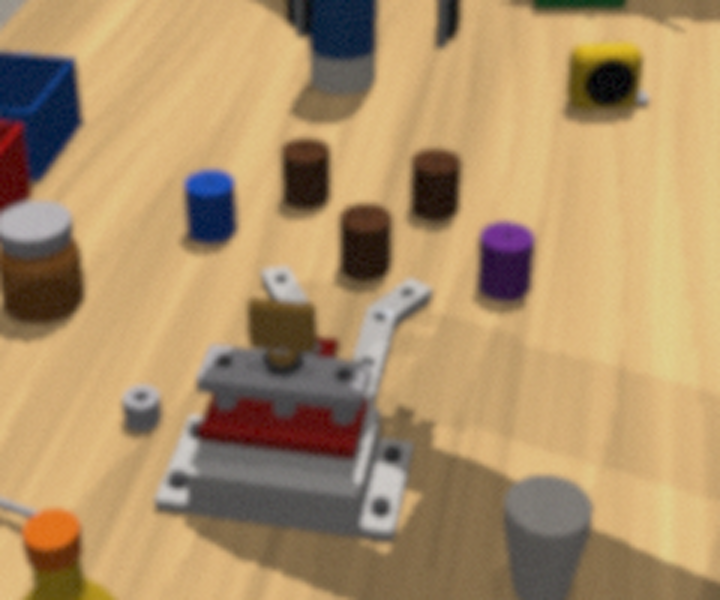

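The side view confirms that three dark blanks stand in front of the mouth, with purple and blue beside them. All measured points agree with the given sizes. The jig origin is at about (552.7, 120.5) with a yaw of about 0.01. I'll go above the first blank.

drive_tool(commands="0.05 -0.22 -0.25 0 0 0 70;0.05 -0.23 -0.25 0 0 0 70;0.06 -0.23 -0.25 0 0 0 70;0.05 -0.23 -0.25 0 0 0 70;0 0 0 0 0 0 70;0 0 0 0 0 0 70", force=20)

```text
time_s: 2.55
eef_pos: [545.6, -91.6, 147.3]
ee_rot: [-0.001, 0.708, 0.707, -0.0]
force: [0.2, 0.2, 0.3]
grip_width: 0.696
grip_force: 0.0
```

```bash
python3 - <<'E'
from h import *
s=sense(); p=capture("wrist"); print(s['eef_pos'],s['grip_width'],s['force'])
cv2.imwrite('pics/w1.png',p['pixels'])
for b in boxes_of(p,"blank1_centre"): print(np.round(b['position']),b['confidence'],toplane(p,b['position'],24,s).round())
E
```

```text
[545.58318637 -91.55349288 147.27408262] 0.6961970576614035 [0.16496093 0.20843366 0.26827528]
[318. 241.] 0.8 [546. -93.  24.]
[168. 230.] 0.68 [430. -85.  24.]
```

View pics/w1.png

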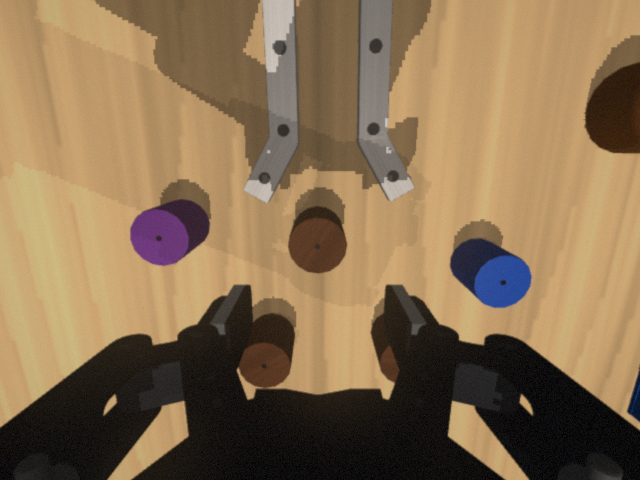

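The wrist view shows blank tops at (318,246) and (264,366), the third behind the finger at (390,355), purple at (159,238), blue at (503,283), and rail screws at (279,47)/(376,46) and (283,130)/(373,129).

```bash
python3 - <<'E'
from h import *
s=sense(); p=capture("wrist")
for uv,z in [((318,246),48),((264,366),48),((159,238),48),((503,283),48)]: print(uv,toplane(p,uv,z,s).round(1))
for a,b in [((279.5,47),(376,46)),((283,130),(373.5,129)),((264.5,178),(393,177)),((271,203),(388,202)),((297,60),(359.5,60))]:
    A,B=toplane(p,a,12,s),toplane(p,b,12,s); print(A.round(1),B.round(1),((A+B)/2).round(1))
E
```

```text
(318, 246) [547.1 -89.9  48. ]
(264, 366) [ 504.3 -189.    48. ]
(159, 238) [434.6 -83.9  48. ]
(503, 283) [ 683.3 -118.5   48. ]
[520.   46.2  12. ] [588.3  46.8  12. ] [554.1  46.5  12. ]
[520.9  -9.6  12. ] [589.   -8.9  12. ] [554.9  -9.2  12. ]
[505.4 -45.2  12. ] [605.8 -44.5  12. ] [555.6 -44.8  12. ]
[509.8 -64.8  12. ] [603.  -64.1  12. ] [556.4 -64.5  12. ]
[532.3  37.9  12. ] [576.9  37.9  12. ] [554.6  37.9  12. ]
```

drive_tool(commands="0.015 0.01 -0.28 0 0 0 70;0 0 -0.28 0 0 0 70;0 0 -0.28 0 0 0 70;0 0 -0.2 0 0 0 70;0 0 -0.1 0 0 0 70;0 0 0 0 0 0 70;0 0 0 0 0 0 40;0 0 0 0 0 0 40;0 0 0 0 0 0 40;0 0 0 0 0 0 40;0 0 0 0 0 0 40", force=20)

```text
time_s: 3.62
eef_pos: [548.5, -90.2, 36.1]
ee_rot: [0.001, 0.707, 0.707, 0.001]
force: [0.4, 2.0, 7.0]
grip_width: 0.481
grip_force: 21.0
```

drive_tool(commands="0 0 0 0 0 0 40;0 0 0 0 0 0 40")

```text
time_s: 3.78
eef_pos: [548.5, -90.2, 36.1]
ee_rot: [0.001, 0.707, 0.707, 0.001]
force: [-0.6, 1.6, 8.6]
grip_width: 0.486
grip_force: 21.0
```

drive_tool(commands="0.02 0.05 0.008 0 0 0 40;0.02 0.1 0 0 0 0 40;0.02 0.1 0 0 0 0 40;0.005 0.1 0 0 0 0 40;0 0.1 0 0 0 0 40;0 0.1 0 0 0 0 40;0 0.05 0 0 0 0 40;0 0.05 0 0 0 0 40;0 0 0 0 0 0 40;0 0 0 0 0 0 40")

```text
time_s: 4.62
eef_pos: [554.8, -23.7, 36.1]
ee_rot: [0.001, 0.707, 0.707, 0.001]
force: [0.8, 2.9, 7.3]
grip_width: 0.484
grip_force: 21.0
```

```bash
python3 - <<'E'
from h import *
s=sense(); p=capture("wrist"); print(s['eef_pos'],s['force'],s['wrist_torque'],s['grip_width'])
cv2.imwrite('pics/w2.png',p['pixels'])
E
```

```text
[554.82967901 -23.71064016  36.06480801] [0.78558008 2.86906918 7.30492469] [ 0.49780356 -0.08402401  0.04996917] 0.4837657401903914
```

View pics/w2.png

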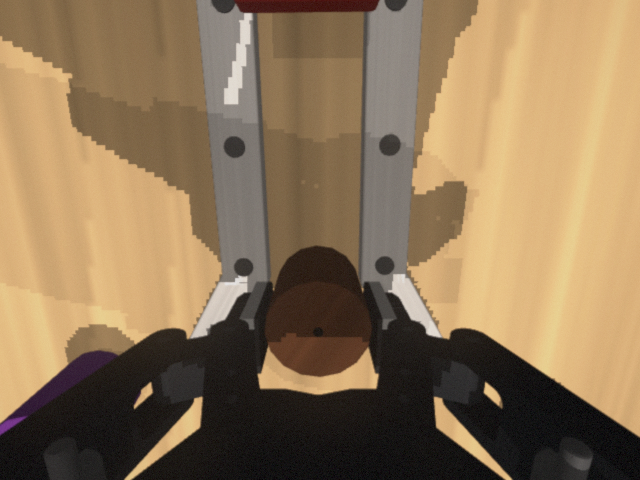

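The wrist view shows the gripped blank (318,331) at the channel's throat, with rail screws at (234,147)/(390,145) and (244,267)/(385,265).

```bash
python3 - <<'E'
from h import *
s=sense(); p=capture("wrist")
for a,b in [((234.5,147),(390,145.5)),((243.5,267),(384.5,265.5)),((223,2),(396,1)),((262,120),(364,120)),((267,240),(361,240))]:
    A,B=toplane(p,a,12,s),toplane(p,b,12,s); print(A.round(1),B.round(1),((A+B)/2).round(1))
print(toplane(p,(318,331),48,s))
E
```

```text
[519.2  44.6  12. ] [586.7  45.2  12. ] [552.9  44.9  12. ]
[519.8 -10.8  12. ] [587.3 -10.1  12. ] [553.5 -10.4  12. ]
[518.3  99.1  12. ] [585.9  99.5  12. ] [552.1  99.3  12. ]
[531.6  55.6  12. ] [575.   55.6  12. ] [553.3  55.6  12. ]
[531.6   2.6  12. ] [575.6   2.6  12. ] [553.6   2.6  12. ]
[555.30102128 -23.856215    48.        ]
```

drive_tool(commands="-0.013 0.02 0 0 0 0 40;0 0.08 0 0 0 0 40;-0.001 0.08 0 0 0 0 40;-0.001 0.08 0 0 0 0 40;-0.001 0.05 0 0 0 0 40;0 0 0 0 0 0 40")

```text
time_s: 5.22
eef_pos: [553.1, 7.4, 36.0]
ee_rot: [0.001, 0.707, 0.708, 0.001]
force: [0.5, 2.9, 7.2]
grip_width: 0.482
grip_force: 21.0
```

drive_tool(commands="0 0 0 0 0 0 75;0 0 0 0 0 0 75;0 0 0 0 0 0 75;0 0 0.2 0 0 0 75;0 0 0.3 0 0 0 75;-0.08 -0.33 0 0 0 0 75;-0.08 -0.33 0 0 0 0 75;-0.08 -0.33 0 0 0 0 75;-0.08 -0.33 0 0 0 0 75;-0.08 -0.33 0 0 0 0 75;-0.086 -0.32 0 0 0 0 75;0 0 0 0 0 0 75;0 0 0 0 0 0 75")

```text
time_s: 6.3
eef_pos: [503.3, -192.1, 84.9]
ee_rot: [-0.0, 0.708, 0.706, 0.0]
force: [-0.6, 0.1, 0.4]
grip_width: 0.747
grip_force: 0.0
```

```bash
python3 - <<'E'
from h import *
s=sense(); p=capture("wrist"); print(s['eef_pos'],s['grip_width'],s['force'])
cv2.imwrite('pics/w3.png',p['pixels'])
for X in [(504.5,-189.5,48),(615.3,-184.4,48)]: print(proj(p,X,s).round())
for b in boxes_of(p,"blank1_centre"): print(np.round(b['position']),b['confidence'],toplane(p,b['position'],24,s).round())
E
```

```text
[ 503.32901355 -192.05886255   84.88605376] 0.7472778739170245 [-0.61605547  0.10254927  0.38604191]
[319. 277.]
[532. 267.]
[169.  59.] 0.68 [429. -80.  24.]
[335.  12.] 0.38 [513. -60.  24.]
```

View pics/w3.png

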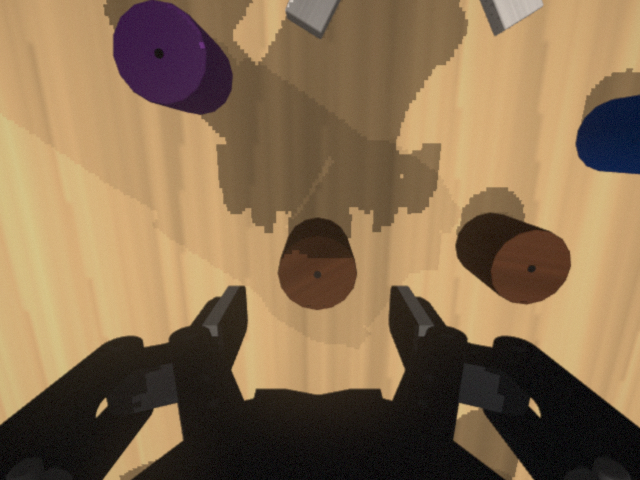

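The wrist view shows B2 at (318,273), almost between the fingers, and B3 at (531,268), both as predicted.

drive_tool(commands="0.007 0.04 -0.2 0 0 0 75;0 0 -0.2 0 0 0 75;0 0 -0.1 0 0 0 75;0 0 0 0 0 0 75;0 0 0 0 0 0 40;0 0 0 0 0 0 40;0 0 0 0 0 0 40;0 0 0 0 0 0 40;0 0 0 0 0 0 40")

```text
time_s: 7.15
eef_pos: [505.1, -187.2, 36.1]
ee_rot: [0.001, 0.707, 0.707, 0.0]
force: [0.5, 1.8, 7.0]
grip_width: 0.484
grip_force: 21.0
```

drive_tool(commands="0.03 0.06 0 0 0 0 40;0.06 0.14 0 0 0 0 40;0.06 0.14 0 0 0 0 40;0.06 0.14 0 0 0 0 40;0.06 0.14 0 0 0 0 40;0.06 0.14 0 0 0 0 40;0.06 0.14 0 0 0 0 40;0.06 0.12 0 0 0 0 40;0.04 0.08 0 0 0 0 40;0 0.06 0 0 0 0 40;0 0 0 0 0 0 40;0 0 0 0 0 0 40")

```text
time_s: 8.15
eef_pos: [554.4, -70.7, 36.1]
ee_rot: [0.001, 0.707, 0.707, 0.001]
force: [1.6, 3.8, 6.2]
grip_width: 0.485
grip_force: 20.9
```

drive_tool(commands="-0.009 0.08 0 0 0 0 40;-0.001 0.08 0 0 0 0 40;-0.001 0.08 0 0 0 0 40;-0.001 0.08 0 0 0 0 40;-0.001 0.08 0 0 0 0 40;-0.001 0.08 0 0 0 0 40;-0.001 0.08 0 0 0 0 40;-0.001 0.08 0 0 0 0 40;-0.001 0.08 0 0 0 0 40;0 0.04 0 0 0 0 40;0 0 0 0 0 0 40")

```text
time_s: 9.07
eef_pos: [552.4, 5.3, 36.1]
ee_rot: [0.001, 0.707, 0.707, 0.001]
force: [0.8, 2.5, 6.9]
grip_width: 0.484
grip_force: 21.0
```

drive_tool(commands="0 0 0 0 0 0 75;0 0 0 0 0 0 75;0 0 0 0 0 0 75;0 0 0.2 0 0 0 75;0 0 0.3 0 0 0 75;0.105 -0.31 0 0 0 0 75;0.106 -0.31 0 0 0 0 75;0.106 -0.31 0 0 0 0 75;0.106 -0.31 0 0 0 0 75;0.106 -0.31 0 0 0 0 75;0.106 -0.32 0 0 0 0 75;0 0 0 0 0 0 75;0 0 0 0 0 0 75")

```text
time_s: 10.15
eef_pos: [615.0, -183.4, 84.4]
ee_rot: [-0.0, 0.708, 0.706, -0.0]
force: [-0.0, 0.7, 0.5]
grip_width: 0.752
grip_force: 0.0
```

```bash
python3 - <<'E'
from h import *
s=sense(); p=capture("wrist"); print(s['eef_pos'],s['grip_width'])
h=cv2.cvtColor(p['pixels'],cv2.COLOR_BGR2HSV)
m=((h[...,0]<15)&(h[...,1]>110)&(h[...,2]>55)&(h[...,2]<130)).astype(np.uint8)
n,l,st,c=cv2.connectedComponentsWithStats(m)
for i in np.argsort(-st[1:,4])[:4]+1: print(st[i],c[i].round(), toplane(p,c[i],48,s).round(1))
print(proj(p,(615.3,-184.4,48),s))
E
```

```text
[ 615.01172507 -183.41558526   84.38250223] 0.7518039362278932
[ 277  247   78   73 4311] [316. 283.] [ 614.3 -183.9   48. ]
[318 227   3   2   3] [319. 227.] [ 616.1 -153.9   48. ]
[346 250   1   3   3] [346. 251.] [ 629.9 -166.3   48. ]
[328 229   2   2   2] [328. 230.] [ 620.9 -155.    48. ]
[317.57373337 283.87183419]
```

drive_tool(commands="-0.005 -0.005 -0.2 0 0 0 75;0 0 -0.2 0 0 0 75;0 0 -0.09 0 0 0 75;0 0 0 0 0 0 75;0 0 0 0 0 0 40;0 0 0 0 0 0 40;0 0 0 0 0 0 40;0 0 0 0 0 0 40;0 0 0 0 0 0 40")

```text
time_s: 10.95
eef_pos: [615.4, -182.6, 37.4]
ee_rot: [0.001, 0.707, 0.707, 0.0]
force: [-0.2, 2.5, 6.5]
grip_width: 0.485
grip_force: 21.0
```

drive_tool(commands="-0.04 0.06 0 0 0 0 40;-0.075 0.14 0 0 0 0 40;-0.075 0.14 0 0 0 0 40;-0.075 0.14 0 0 0 0 40;-0.075 0.14 0 0 0 0 40;-0.075 0.14 0 0 0 0 40;-0.075 0.14 0 0 0 0 40;-0.075 0.12 0 0 0 0 40;-0.05 0.08 0 0 0 0 40;0 0.02 0 0 0 0 40;0 0 0 0 0 0 40;0 0 0 0 0 0 40")

```text
time_s: 11.95
eef_pos: [553.4, -70.0, 37.4]
ee_rot: [0.0, 0.707, 0.707, 0.0]
force: [-3.1, 2.9, 10.7]
grip_width: 0.488
grip_force: 21.4
```

drive_tool(commands="0.002 0.08 0 0 0 0 40;0 0.08 0 0 0 0 40;-0.001 0.08 0 0 0 0 40;-0.001 0.08 0 0 0 0 40;-0.001 0.08 0 0 0 0 40;-0.001 0.08 0 0 0 0 40;-0.001 0.08 0 0 0 0 40;-0.001 0.08 0 0 0 0 40;-0.001 0.08 0 0 0 0 40;-0.001 0.06 0 0 0 0 40;0 0 0 0 0 0 40;0 0 0 0 0 0 40")

```text
time_s: 12.95
eef_pos: [553.6, 7.8, 37.4]
ee_rot: [0.001, 0.707, 0.707, 0.001]
force: [1.8, 2.0, 7.6]
grip_width: 0.485
grip_force: 21.1
```

drive_tool(commands="-0.004 0.03 0 0 0 0 40;0 0.02 0 0 0 0 40;0 0.01 0 0 0 0 40;0 0.01 0 0 0 0 40;0 0 0 0 0 0 40")

```text
time_s: 13.37
eef_pos: [553.3, 13.8, 37.4]
ee_rot: [0.002, 0.707, 0.707, 0.001]
force: [0.3, -4.1, 7.1]
grip_width: 0.486
grip_force: 21.0
```

drive_tool(commands="0 0.01 0 0 0 0 40;0 0.01 0 0 0 0 40;0 0 0 0 0 0 40")

```text
time_s: 13.62
eef_pos: [553.3, 15.7, 37.4]
ee_rot: [0.002, 0.707, 0.707, 0.001]
force: [1.1, -4.7, 7.6]
grip_width: 0.487
grip_force: 21.1
```

drive_tool(commands="0 0.01 0 0 0 0 40;0 0.01 0 0 0 0 40;0 0 0 0 0 0 40")

```text
time_s: 13.87
eef_pos: [553.3, 17.7, 37.4]
ee_rot: [0.002, 0.707, 0.707, 0.001]
force: [-0.4, -5.3, 6.7]
grip_width: 0.479
grip_force: 21.1
```

```bash
python3 - <<'E'
from h import *
p=capture("scene"); a=p['pixels']
q=capture("wrist"); s=sense(); print(s['eef_pos'],s['force'])
c=cv2.resize(a[190:270,270:390],None,fx=5,fy=5,interpolation=cv2.INTER_CUBIC)
cv2.imwrite('pics/c4.png',np.hstack([cv2.resize(c,(400,267)),cv2.resize(q['pixels'],(356,267))]))
E
```

```text
[553.29198675  17.64738285  37.43107511] [ 0.07276587 -4.92132131  6.1733917 ]
```

View pics/c4.png

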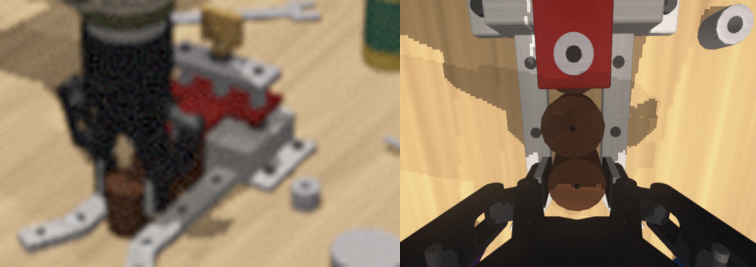

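The picture shows B2 ahead at wrist pixel (309,230) and B3 in the grip at (316,334), with B1 hidden under the plate. I'll check whether the row is home or the fingers have slipped.

```bash
python3 - <<'E'
from h import *
s=sense(); p=capture("wrist")
h=cv2.cvtColor(p['pixels'],cv2.COLOR_BGR2HSV)
for uv in [(316,334),(309,230)]: print(toplane(p,uv,48,s).round(1))
print(toplane(p,(310,96),60,s).round(1), toplane(p,(310,157),50,s).round(1))
cv2.imwrite('pics/c5.png',cv2.resize(p['pixels'][130:390,180:460],None,fx=2.2,fy=2.2))
E
```

```text
[552.9  15.4  48. ]
[550.5  57.3  48. ]
[551.4  99.9  60. ] [551.1  82.6  50. ]
```

View pics/c5.png

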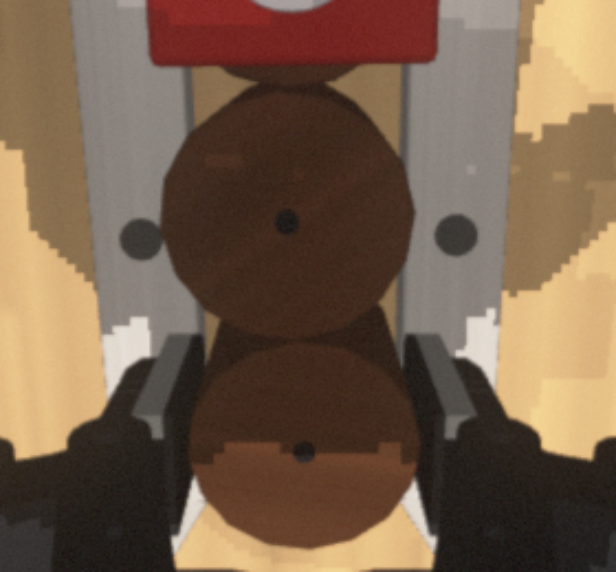

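drive_tool(commands="0 0 0 0 0 0 75;0 0 0 0 0 0 75;0 0 0 0 0 0 75;0 0 0.2 0 0 0 75;0 0 0.4 0 0 0 75;0 0 0.4 0 0 0 75;0 0 0.4 0 0 0 75;0 0 0.4 0 0 0 75;0 0.3 0.2 0 0 0 70;0 0.4 0.2 0 0 0 60;0 0.4 0 0 0 0 60;-0.02 0.38 0 0 0 0 60;0 0 0 0 0 0 60;0 0 0 0 0 0 60")

```text
time_s: 15.18
eef_pos: [549.7, 165.4, 254.3]
ee_rot: [-0.0, 0.706, 0.708, -0.0]
force: [0.4, -0.5, 0.2]
grip_width: 0.602
grip_force: 0.0
```

```bash
python3 - <<'E'
from h import *
s=sense(); p=capture("wrist"); print(s['eef_pos'],s['joints'],s['force'])
cv2.imwrite('pics/w6.png',p['pixels'])
print(boxes_of(p,"wing"), proj(p,(551.3,162.5,141),s))
E
```

```text
[549.68316898 165.42872378 254.29637701] [ 8.83208059e-02  4.18378297e-01  1.33297523e+00 -6.15502945e-06
  1.39115432e+00  8.50946688e-02] [ 0.4371076  -0.51636946  0.16893351]
[{'position': [322.6, 239.7], 'confidence': 0.86}] [319.40852887 246.00173534]
```

View pics/w6.png

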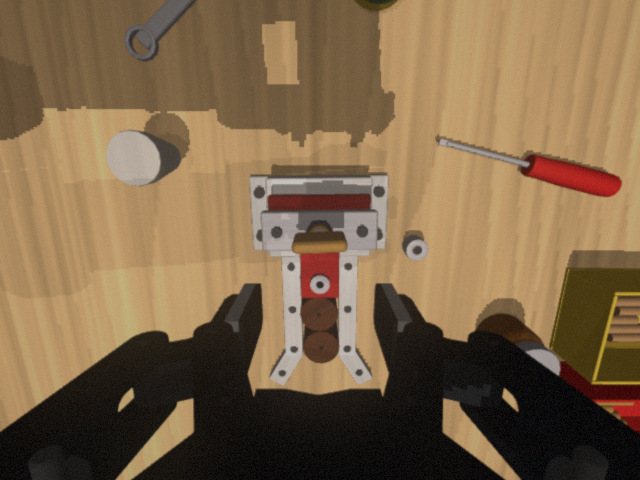

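The wrist view shows the wing at (320,243), lying nearly along world x, with its right end a little higher. Both visible blanks sit in line in the channel at (319,315) and (320,346).

```bash
python3 - <<'E'
from h import *
s=sense(); p=capture("wrist")
h=cv2.cvtColor(p['pixels'],cv2.COLOR_BGR2HSV)
sub=h[225:262,285:355]
m=((sub[...,0]>8)&(sub[...,0]<28)&(sub[...,1]>120)&(sub[...,2]>70)).astype(np.uint8)
for r in m: print(''.join('.#'[v] for v in r))
n,l,st,c=cv2.connectedComponentsWithStats(m); i=np.argmax(st[1:,4])+1
pts=np.argwhere(l==i)[:,::-1]+[285,225]
P=np.array([toplane(p,u,142,s)[:2] for u in pts]); print(P.mean(0),cv2.minAreaRect(P.astype(np.float32)))
for uv in [(294,247),(346,241)]: print(toplane(p,uv,142,s).round(1))
E
```

```text
...........................#######..#####.............................
..........................####........####............................
.........................###............###...........................
.........................##.............###...........................
.........................##.............#.#...........................
........................##............................................
......................................................................
..........................#.........#..#............#.................
............#.........#...........#.....#.............................
............##....#..##.....#.........................................
.............#............................##....#.....##..............
...................#....#....#..........#........##....####...........
.................##..##.#...###..#.########################...........
...........#################################################..........
.........###################################################..........
........###########################
[... 996 characters left out ...]
.................................
......................................................................
......................................................................
......................................................................
......................................................................
......................................................................
......................................................................
......................................................................
[551.20897447 162.73983789] ((551.0681762695312, 163.0915069580078), (39.70491409301758, 11.193559646606445), 1.9802372455596924)
[532.8 159.8 142. ]
[571.6 164.4 142. ]
```

drive_tool(commands="0.014 -0.024 0 0 0 0.158 40;0 0 0 0 0 0.158 40;0 0 0 0 0 0.158 40;0 0 0 0 0 0.158 40;0 0 0 0 0 0.158 40;0 0 0 0 0 0.158 40;0 0 0 0 0 0.158 40;0 0 0 0 0 0.158 40;0 0 0 0 0 0.158 40;0 0 0 0 0 0.158 40;0 0 0 0 0 0.158 40;0 0 0 0 0 0.158 40;0 0 0 0 0 0.158 40;0 0 0 0 0 0 40;0 0 0 0 0 0 40")

```text
time_s: 16.58
eef_pos: [551.9, 160.4, 254.7]
ee_rot: [-0.0, -0.019, 1.0, -0.0]
force: [-0.5, 0.6, 0.6]
grip_width: 0.395
grip_force: 0.0
```

```bash
python3 - <<'E'
from h import *
s=sense(); p=capture("wrist"); print(s['eef_pos'],s['joints'],quat(s['ee_rot']).as_matrix().round(3))
h=cv2.cvtColor(p['pixels'],cv2.COLOR_BGR2HSV)
u0=proj(p,(551.2,162.8,142),s).astype(int); print(u0)
y0,x0=u0[1]-40,u0[0]-30
sub=h[y0:y0+80,x0:x0+60]
m=((sub[...,0]>8)&(sub[...,0]<28)&(sub[...,1]>120)&(sub[...,2]>70)).astype(np.uint8)
for r in m[::2]: print(''.join('.#'[v] for v in r))
n,l,st,c=cv2.connectedComponentsWithStats(m); i=np.argmax(st[1:,4])+1
pts=np.argwhere(l==i)[:,::-1]+[x0,y0]
P=np.array([toplane(p,u,142,s)[:2] for u in pts]); print(P.mean(0),cv2.minAreaRect(P.astype(np.float32)))
E
```

```text
[551.85427547 160.3875285  254.67701145] [ 7.90846637e-02  4.19219916e-01  1.33075134e+00 -4.90556964e-05
  1.39178484e+00 -1.52887395e+00] [[-0.999 -0.037 -0.   ]
 [-0.037  0.999 -0.   ]
 [ 0.    -0.    -1.   ]]
[321 241]
............................................................
............................................................
............................................................
............................................................
............................##..............................
.........................#.#..####..........................
.........................########.#.........................
........................###########.........................
.......................#############........................
.......................#############........................
.......................#############........................
......................###############.......................
....................###################.....................
...................###..############.##.....................
...................##..
[... 991 characters left out ...]
......................
.........................##########.........................
.........................#########..........................
............................................................
............................................................
............................................................
............................................................
............................................................
............................................................
............................................................
[548.16925366 161.78175542] ((548.9275512695312, 161.77001953125), (43.869285583496094, 14.806215286254883), 1.7202796936035156)
```

drive_tool(commands="-0.005 0.02 -0.3 0 0 0 40;0 0 -0.3 0 0 0 40;0 0 -0.3 0 0 0 40;0 0 -0.2 0 0 0 40;0 0 -0.1 0 0 0 40;0 0 -0.03 0 0 0 40;0 0 0 0 0 0 40;0 0 0 0 0 0 40")

```text
time_s: 17.3
eef_pos: [551.9, 163.3, 133.1]
ee_rot: [0.001, -0.021, 1.0, 0.0]
force: [0.2, -0.1, 0.6]
grip_width: 0.396
grip_force: 0.0
```

drive_tool(commands="-0.005 -0.005 -0.015 0 0 0 40;0 0 0 0 0 0 20;0 0 0 0 0 0 5;0 0 0 0 0 0 5;0 0 0 0 0 0 5;0 0 0 0 0 0 5;0 0 0 0 0 0 5;0 0 0 0 0 0 5", force=50)

```text
time_s: 17.97
eef_pos: [551.0, 162.3, 131.0]
ee_rot: [0.0, -0.021, 1.0, -0.001]
force: [-1.8, -5.9, 5.1]
grip_width: 0.108
grip_force: 50.8
```

```bash
python3 - <<'E'
from h import *
s=sense(); print(s['eef_pos'],s['joints'],s['force'],s['wrist_torque'],s['grip_width'],s['grip_force'])
E
```

```text
[550.99605018 162.26344239 131.03410608] [ 8.29990381e-02  5.32173489e-01  1.49494891e+00 -1.28513760e-03
  1.11359323e+00 -1.52961312e+00] [-1.83276423 -5.92701839  5.11004193] [-0.65209893  0.23254007  0.10916414] 0.1076467414861969 50.828370451927185
```

drive_tool(commands="-0.002 -0.004 -0.002 0 0 -0.08 5;0 0 -0.0008 0 0 -0.155 5;0 0 -0.0008 0 0 -0.155 5;0 0 -0.0008 0 0 -0.155 5;0 0 -0.0008 0 0 -0.155 5;0 0 -0.0008 0 0 -0.155 5;0 0 -0.0008 0 0 -0.155 5;0 0 -0.0008 0 0 -0.155 5;0 0 -0.0008 0 0 -0.155 5;0 0 -0.0008 0 0 -0.155 5;0 0 -0.0008 0 0 -0.155 5;0 0 -0.0008 0 0 -0.155 5;0 0 -0.0008 0 0 -0.155 5;0 0 -0.0008 0 0 -0.155 5;0 0 -0.0008 0 0 -0.155 5;0 0 -0.0008 0 0 -0.155 5;0 0 0 0 0 0 5;0 0 0 0 0 0 5")

```text
time_s: 19.47
eef_pos: [550.7, 161.9, 129.8]
ee_rot: [0.001, 0.798, 0.603, 0.0]
force: [-2.9, -4.6, 6.3]
grip_width: 0.103
grip_force: 51.1
```

```bash
cat > st.py <<'E'
from h import *
s=sense(); M=quat(s['ee_rot']).as_matrix(); print(s['eef_pos'].round(2),"j6",s['joints'][5].round(4),"yaw",np.arctan2(M[1,1],M[0,1]).round(4),s['force'].round(2),s['wrist_torque'].round(3),s['grip_width'].round(3),s['grip_force'].round(1))
E
python3 st.py
```

```text
Traceback (most recent call last):
  File "st.py", line 2, in <module>
    s=sense(); M=quat(s['ee_rot']).as_matrix(); print(s['eef_pos'].round(2),"j6",s['joints'][5].round(4),"yaw",np.arctan2(M[1,1],M[0,1]).round(4),s['force'].round(2),s['wrist_torque'].round(3),s['grip_width'].round(3),s['grip_force'].round(1))
                                                                                                                                                                                                 ^^^^^^^^^^^^^^^^^^^^^
AttributeError: 'float' object has no attribute 'round'
```

```bash
sed -i "s/,s\['grip_width'\].*/)/" st.py; python3 st.py
```

```text
[550.73 161.89 129.8 ] j6 0.3594 yaw -0.2765 [-2.86 -4.65  6.3 ] [-0.868  0.364 -0.029]
```

drive_tool(commands="0 0 -0.0008 0 0 -0.155 5;0 0 -0.0008 0 0 -0.155 5;0 0 -0.0008 0 0 -0.155 5;0 0 0 0 0 0 5")

```text
time_s: 19.8
eef_pos: [550.7, 161.9, 129.6]
ee_rot: [0.001, 0.895, 0.445, 0.0]
force: [-3.3, -4.2, 7.7]
grip_width: 0.11
grip_force: 51.2
```

```bash
python3 st.py
```

```text
[550.67 161.9  129.59] j6 0.7305 yaw -0.6475 [-3.31 -4.18  7.67] [-0.839  0.5   -0.088]
```

drive_tool(commands="0 0 -0.0008 0 0 -0.12 5;0 0 -0.0008 0 0 -0.12 5;0 0 0 0 0 0 5")

```text
time_s: 20.05
eef_pos: [550.6, 162.0, 129.5]
ee_rot: [0.001, 0.933, 0.36, 0.0]
force: [-2.8, -4.4, 7.8]
grip_width: 0.106
grip_force: 51.3
```

```bash
python3 st.py
```

```text
[550.63 161.97 129.52] j6 0.9174 yaw -0.8343 [-2.79 -4.37  7.84] [-0.87   0.603 -0.079]
```

drive_tool(commands="0 0 -0.0008 0 0 -0.12 5;0 0 -0.0008 0 0 -0.12 5;0 0 0 0 0 0 5")

```text
time_s: 20.3
eef_pos: [550.6, 162.0, 129.5]
ee_rot: [0.001, 0.962, 0.272, 0.0]
force: [-3.4, -4.3, 7.8]
grip_width: 0.109
grip_force: 69.5
```

```bash
python3 st.py
```

```text
[550.61 162.03 129.5 ] j6 1.1036 yaw -1.0197 [-3.37 -4.27  7.8 ] [-0.809  0.676  1.359]
```

drive_tool(commands="0 0 -0.0008 0 0 -0.12 5;0 0 -0.0008 0 0 -0.12 5;0 0 0 0 0 0 5")

```text
time_s: 20.55
eef_pos: [550.7, 162.1, 129.8]
ee_rot: [0.002, 0.983, 0.184, 0.001]
force: [-4.1, -5.1, 13.0]
grip_width: 0.113
grip_force: 183.2
```

```bash
python3 st.py
```

```text
[550.67 162.1  129.75] j6 1.2868 yaw -1.2009 [-4.08 -5.15 12.97] [-0.79   0.783  4.534]
```

drive_tool(commands="0 0 0 0 0 0.116 5;0 0 0 0 0 0.116 5;0 0 0 0 0 0 5")

```text
time_s: 20.8
eef_pos: [550.6, 162.1, 129.5]
ee_rot: [0.001, 0.962, 0.274, 0.0]
force: [-4.7, -4.4, 9.2]
grip_width: 0.102
grip_force: 68.5
```

```bash
python3 st.py
```

```text
[550.63 162.08 129.49] j6 1.1001 yaw -1.0159 [-4.69 -4.37  9.23] [-0.87   0.82   1.366]
```

drive_tool(commands="0 0 0 0 0 0.06 5;0 0 0 0 0 0 5")

```text
time_s: 20.97
eef_pos: [550.6, 162.0, 129.5]
ee_rot: [0.001, 0.956, 0.294, 0.0]
force: [-4.3, -3.8, 9.6]
grip_width: 0.106
grip_force: 52.2
```

```bash
python3 st.py
```

```text
[550.63 162.03 129.45] j6 1.0569 yaw -0.9733 [-4.31 -3.84  9.59] [-0.838  0.769  0.565]
```

drive_tool(commands="0 0 0 0 0 0.1 5;0 0 0 0 0 0 5")

```text
time_s: 21.13
eef_pos: [550.6, 162.0, 129.5]
ee_rot: [0.001, 0.943, 0.332, 0.0]
force: [-5.3, -4.2, 9.8]
grip_width: 0.107
grip_force: 51.6
```

```bash
python3 st.py
```

```text
[550.63 161.99 129.45] j6 0.9777 yaw -0.8945 [-5.3  -4.21  9.76] [-0.849  0.77   0.14 ]
```

drive_tool(commands="0 0 0 0 0 0.05 5;0 0 0 0 0 0 5")

```text
time_s: 21.3
eef_pos: [550.7, 162.0, 129.5]
ee_rot: [0.001, 0.937, 0.349, 0.0]
force: [-4.7, -4.8, 10.8]
grip_width: 0.112
grip_force: 51.7
```

```bash
python3 st.py
```

```text
[550.65 161.97 129.48] j6 0.9403 yaw -0.8572 [-4.74 -4.84 10.83] [-0.869  0.764  0.156]
```

drive_tool(commands="0 0 0.0003 0 0 0.05 5;0 0 0 0 0 0 5")

```text
time_s: 21.47
eef_pos: [550.7, 162.0, 129.5]
ee_rot: [0.001, 0.93, 0.368, 0.0]
force: [-4.6, -4.6, 9.6]
grip_width: 0.106
grip_force: 51.6
```

```bash
python3 st.py
```

```text
[550.66 161.95 129.48] j6 0.9011 yaw -0.818 [-4.63 -4.64  9.64] [-0.885  0.764  0.05 ]
```

drive_tool(commands="0 0 0.0005 0 0 0.1 5;0 0 0 0 0 0 5")

```text
time_s: 21.63
eef_pos: [550.6, 161.9, 129.5]
ee_rot: [0.001, 0.914, 0.405, 0.0]
force: [-5.8, -5.2, 9.9]
grip_width: 0.103
grip_force: 51.6
```

```bash
python3 st.py
```

```text
[550.65 161.94 129.51] j6 0.8206 yaw -0.7375 [-5.84 -5.19  9.93] [-0.874  0.704  0.106]
```

drive_tool(commands="-0.003 -0.003 0.0017 0 0 0.15 5;0 0 0.0017 0 0 0.15 5;0 0 0.0017 0 0 0.15 5;0 0 0.0017 0 0 0.15 5;0 0 0.0017 0 0 0.15 5;0 0 0.0017 0 0 0.15 5;0 0 0.0017 0 0 0.15 5;0 0 0.0017 0 0 0.15 5;0 0 0.0017 0 0 0.15 5;0 0 0.0017 0 0 0.15 5;0 0 0 0 0 0.15 5;0 0 0 0 0 0.083 5;0 0 0 0 0 0 5;0 0 0 0 0 0 5;0 0 0 0 0 0 5")

```text
time_s: 22.88
eef_pos: [550.8, 161.9, 130.4]
ee_rot: [0.001, 0.459, 0.889, 0.0]
force: [3.4, -4.1, 2.8]
grip_width: 0.109
grip_force: 50.6
```

```bash
python3 st.py; python3 - <<'E'
from h import *
s=sense();p=capture("wrist"); q=capture("side"); 
cv2.imwrite('pics/fin.png',np.hstack([cv2.resize(p['pixels'],(400,300)),cv2.resize(q['pixels'][210:360,230:430],(400,300),interpolation=cv2.INTER_CUBIC)]))
E
```

```text
[550.84 161.94 130.42] j6 -0.5352 yaw 0.6175 [ 3.38 -4.08  2.82] [-0.514 -0.668  0.051]
```

View pics/fin.png

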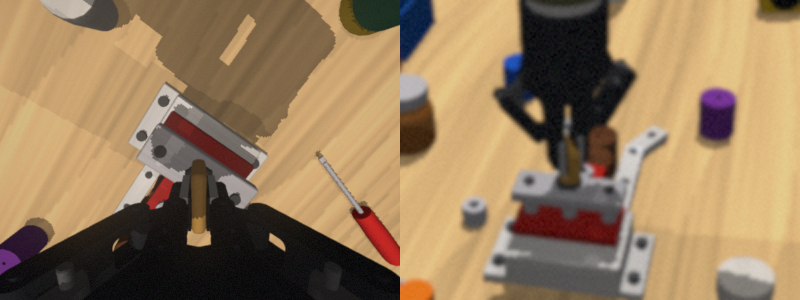

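The final picture shows the wing aligned between the pads at (198,205), the blanks still in the channel, and everything else in place. The thumbscrew is back 1.56 rad from home.

```bash
python3 -c "
from rig import finish_job
print(finish_job())"
```

```text
the job is handed in; nothing more can be done
None
```

I handed the job in at about 23 s: the three blanks are in line against the stop, and the thumbscrew went hard home, was backed off about a quarter turn (1.56 rad), and is still held in the gripper.

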